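Gauge the bores of three post holders and reject the badly reamed

TASK

Check the bores of the three post holders in the black tray with the big plug gauge from the wooden block: working along the row from left to right as the robot faces it, lower the gauge straight down into each one until it stops, without forcing it; a good bore takes the pin right down to its collar, a badly reamed one stops it part way. Put the gauge back fully home in its hole, stand any holder that would not take the whole pin upright on the floor of the grey reject bin, and leave the good ones standing in the tray. Tip no holder over, and leave the other things on the bench where they are.

Things in the scene. Friction and masses are not known exactly. Their poses are not given: they have to be found in the camera images.
- gauge: Plug gauge, 111 mm long, standing upright in the wooden block with its collar on the block's top; origin at the lower end of the pin (the tip), z up along its axis. From the tip up (mm): steel pin 18 in diameter, 0 to 44, its end tapered from 18 to 11 over the last 6; steel collar 28 in diameter, 44 to 49; ringed aluminium handle 20 in diameter, 53 to 111 (neck 17 below it). About 0.15 kg. It is the largest gauge in the block.
- gauge_tip (a point): Centre of the gauge's lower end (the body's origin).
- gauge_grip (a point): Point on the gauge's axis in its handle, 82 mm above the tip: a good place to grip.
- gauge_block: Fixed light wooden block 100 (x) x 130 (y) x 55 tall mm, origin centre of its underside. The gauge's hole is 30 mm to its +y. Two smaller gauges with short handles (tops 38 mm above the block's top, collars 18 mm wide) are fixed in it at x -22 and +24, y -38 mm. It may stand left or right of the tray.
- block_hole (a point): Centre of the mouth of the gauge's hole, at the block's top face; the hole is 21.5 mm in diameter and 48 deep (mm). Home, the gauge's tip is 44 mm below this point and the collar rests on the block.
- parts_tray: Fixed black plastic tray 110 (x) x 300 (y) x 18 high mm, origin centre of its underside, floor 5 mm above it, walls 5 thick. The three holders stand in a row along its y, about 95 mm apart; its +y end is the left end as the robot faces it (the tray's yaw stays within 0.3 rad).
- holder_a: Post holder, bare aluminium, loose, 60 mm tall, 0.16 kg, alike outside to the others. Origin: centre of underside, z up. Round body 34 mm wide on a foot 44 wide, 6 high; bore open at the top. A thumbscrew, 15 mm thick, sticks out along the holder's own -x (yaw within 0.9 rad of the world's), 42 above the underside, to 33 from the axis: grip along the holder's y to keep clear of it.
- bore_a (a point): Centre of the bore's mouth in the rim of holder_a, 60 mm above its underside. Bore 20 mm wide with a chamfered mouth. Good: 52 deep, the 44 mm pin goes down until its collar rests on the rim. Bad: 20 below the rim a solid ledge with only a 10 mm pilot hole stops the pin hard.
- holder_b: Post holder, bare aluminium, loose, 60 mm tall, 0.16 kg, alike outside to the others. Origin: centre of underside, z up. Round body 34 mm wide on a foot 44 wide, 6 high; bore open at the top. A thumbscrew, 15 mm thick, sticks out along the holder's own -x (yaw within 0.9 rad of the world's), 42 above the underside, to 33 from the axis: grip along the holder's y to keep clear of it.
- bore_b (a point): Centre of the bore's mouth in the rim of holder_b, 60 mm above its underside. Bore 20 mm wide with a chamfered mouth. Good: 52 deep, the 44 mm pin goes down until its collar rests on the rim. Bad: 20 below the rim a solid ledge with only a 10 mm pilot hole stops the pin hard.
- holder_c: Post holder, bare aluminium, loose, 60 mm tall, 0.16 kg, alike outside to the others. Origin: centre of underside, z up. Round body 34 mm wide on a foot 44 wide, 6 high; bore open at the top. A thumbscrew, 15 mm thick, sticks out along the holder's own -x (yaw within 0.9 rad of the world's), 42 above the underside, to 33 from the axis: grip along the holder's y to keep clear of it.
- bore_c (a point): Centre of the bore's mouth in the rim of holder_c, 60 mm above its underside. Bore 20 mm wide with a chamfered mouth. Good: 52 deep, the 44 mm pin goes down until its collar rests on the rim. Bad: 20 below the rim a solid ledge with only a 10 mm pilot hole stops the pin hard.
- reject_bin: Fixed open grey plastic bin 150 x 150 mm, 50 high (front wall, towards its -x, 27 high), origin centre of its underside, floor 5 mm above it, walls 4 thick; empty. It may stand left or right of the tray.
- ball_driver: Bystander: screwdriver-like ball driver, 190 mm long, black handle 26 thick, lying along its x, origin under its middle. Leave it.
- post: Bystander: steel optical post 13 mm thick, 76 tall, standing on a 31 mm round foot; origin at its underside. Leave it.
- cage_plate: Bystander: black square plate 41 x 41 x 13 mm with a round opening, lying flat; origin at its underside. Leave it.
- jar: Bystander: white jar 64 mm wide, 100 tall, with a screw cap; origin at its underside. Leave it.
Not all that is in view belongs to the job. What is shaped like the holder_b but pink or purple is not meant.

How it is judged:
By the outcome, as a careful person would: the job done as asked, in the order asked, and still so for the second after the job is handed in, with the robot touching nothing.
It also fails if it takes over 61 s, if anything falls off the work surface, if the arm or the gripper's body presses on something with over 40 N, if the wrist force passes 120 N, or if a joint passes its speed limit or range.

ROBOT

A 6-joint arm with a two-finger parallel gripper is mounted at the origin on the work surface. World frame = base frame: x ahead of the robot, y to its left, z up, the work surface at z = 0. Lengths are in mm, angles in rad, forces in N, time in s.
With the tool pointing down it reaches from about 300 to 875 mm from the base axis. Payload 4.2 kg.
Tool frame: the origin (TCP) lies at the very end of the fingers, on their centre line; the grasp point (between the pads) lies 19 mm behind it (arm.pinch_z is the distance from the TCP to the grasp point, in mm); z points along the fingers, x is the direction in which the jaws open and shut, and the axes are right-handed (so a half turn about z gives the same grasp; the last joint's range is limited). The gripper opens to 85 mm and grips with 20 to 120 N. Pads are 22 mm wide; open, the fingers measure 114 mm over their backs; the gripper's body (76 mm by 85 mm) begins 54 mm behind the grasp point. The pads swing forward as they close: fully open they stand 13 mm farther back than shut.
Start: joints at [1.289, 0.32, 1.565, -0, 1.257, -0.02], TCP at [148.822, 555.422, 231.338] pointing down, gripper open.
Joint ranges: [-3.11, 3.11], [-0.84, 2.01], [0.21, 2.61], [-1.34, 4.49], [0.05, 2.63], [-2.56, 2.56]. Speed limits (rad/s): [2.57, 2.57, 3.14, 3.14, 3.14, 3.14].

INTERFACE

Orientations are given as a rotation vector (axis times angle).
In Python, from rig import readout, camera, close_job, arm gives the robot as it stands.
- The arm moves only by the shell command python3 -m pendant 'ROWS' [FORCE]. ROWS is JSON, a list of rows, each a list of 3 entries, a list of its own where there are three numbers: the shift along the tool's x, y, z in mm, then the turn about the tool's z in degrees, then the closure, from 0 (fully open) to 1 (shut). In form: [[[dx, dy, dz], turn, gripper], ...]. A call has 1 to 20 rows; each row is the pose to reach, as a shift and turn from the pose measured when the call began, along the tool's axes at that moment; what a row does not reach only later rows make up. A row lasts 1/12 s, in which the tool goes at most 41.7 mm and 7.16 degrees, less where a joint would pass 70% of its speed; a pose out of reach is approached as far as the arm can. A call with a gripper value outside its range is refused whole. The fingers move at their own pace and stop on an object; FORCE is the grip in N (left out, the last holds). Time passes only in rows, so rows that repeat a pose let the fingers close. It gives the time, the measured TCP pose, the force and the opening at its end, in the units of the state.
- readout.read_state(): the state, without advancing time (a new reading comes with each control period).
- camera(name): name is "scene" or "top" or "wrist"; returns a dict with "pixels" (400x640x3 uint8, red, green, blue), "z_map" (400x640 float32, mm along the optical axis (not along the pixel's ray), 0 where there is no reading), "fx", "fy", "cx", "cy" (pixels), "dist" ([k1, k2, p1, p2, k3] as OpenCV has them; the pictures are not rectified), "view" (4x4, takes a point from world to camera coordinates). Camera axes: x right, y down, z forward; pixel columns grow to the right and rows downward; lengths in mm; the calibration is good to about 2 mm. A picture is of the moment at which its call begins.
- close_job(): hands the job in, once; it reports no verdict.
The state is a dict: "time": time; "joint_positions": joint angles; "qd": joint speeds; "effort": joint torques, N m; "ee_pos": TCP position; "orientation": TCP orientation; "wrist_force": force on the tool from outside, world axes, zero at the start; "moment": the same for the moment, N m; "width": finger opening in mm.
Only numpy, scipy, OpenCV 4.12 (cv2) and the standard library are available. Lean on these libraries where they do the work, as an engineer would, in place of code of your own. Each camera call takes 0.05 s, during which the arm holds its last target. There are 200 camera calls.

## Working session

There is one attempt and no reset: what is moved stays moved. The work goes in short steps, Python scripts to look and compute and a shell command to move; the robot and the scene stay as the last step left them, time stands still between calls to the robot, and variables do not carry over. Pictures are saved under pics/ and viewed, about 8 in all and at most 12, crops included, and the job is handed in when it is done.

```bash
mkdir -p pics; ls
python3 - <<'E'
from rig import readout,camera,arm
import cv2,numpy as np
print(readout.read_state(), arm)
for n in("scene","top"):
    c=camera(n);cv2.imwrite(f"pics/{n}0.png",c["pixels"][:,:,::-1]);np.savez(f"pics/{n}0.npz",**c)
    print(n,c["fx"],c["cx"],c["dist"],c["view"])
E
```

```text
pics
{'time': 0.0, 'joint_positions': array([ 1.28898641e+00,  3.20276849e-01,  1.56566953e+00,  1.13709374e-05,
        1.25740455e+00, -1.99796766e-02]), 'qd': array([ 0.0003653 ,  0.00068702, -0.00071781, -0.00123598,  0.00038835,
       -0.00067095]), 'effort': array([ 1.84500150e-04, -4.15523994e+01, -2.34163177e+01, -7.12910537e-05,
        8.18569679e-03, -7.10735961e-06]), 'ee_pos': array([148.69012447, 554.94883951, 230.4945944 ]), 'orientation': array([ 2.49160527e+00,  1.91180795e+00, -2.23366685e-03]), 'wrist_force': array([ 0.47165717,  0.22598971, -0.03089297]), 'moment': array([-0.03761917,  0.02644717,  0.00491951]), 'width': 85.47654345849334} <Robot object at 0x7f8d80e0ba10>
scene 483.15867406744866 324.51657904478975 [-0.08839482  0.          0.          0.          0.        ] [[ 6.28921405e-01  7.77440043e-01  6.69667514e-03 -3.62239456e+02]
 [ 6.02367124e-01 -4.81811793e-01 -6.36404937e-01 -2.80392719e+02]
 [-4.91540145e-01  4.04282544e-01 -7.71326073e-01  1.42823693e+03]
 [ 0.00000000e+00  0.00000000e+00  0.00000000e+00  1.00000000e+00]]
top 464.11238398817756 313.8404184250284 [-0.10444161  0.          0.          0.          0.        ] [[ 2.22920038e-02 -9.99476943e-01 -2.34287531e-02  2.60727520e+01]
 [-9.91270943e-01 -1.90509399e-02 -1.30456812e-01  5.74934576e+02]
 [ 1.29942236e-01  2.61323859e-02 -9.91177135e-01  1.13703051e+03]
 [ 0.00000000e+00  0.00000000e+00  0.00000000e+00  1.00000000e+00]]
```

View pics/top0.png

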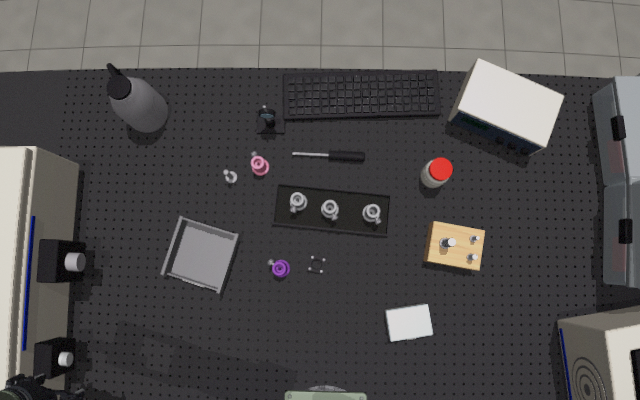

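View pics/scene0.png

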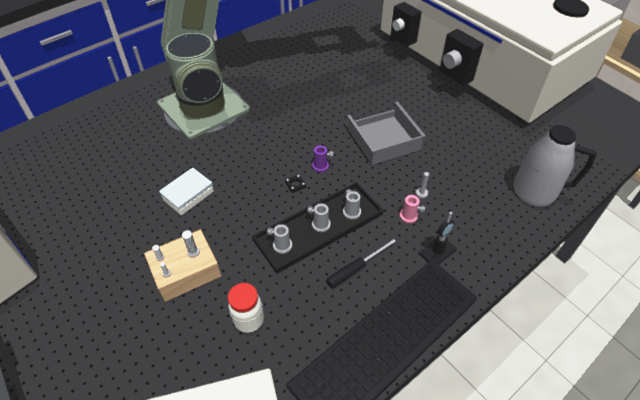

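Top view: holders at (298,201), (330,209) and (372,212), left to right. The gauge is at (447,242), with its two small neighbours at (474,239) and (473,258). The bin is at (200,255). Lookalikes: pink holder (259,165), purple holder (280,268), small post (231,177).

```bash
cat > h.py <<'E'
import numpy as np,cv2
from rig import readout,camera
from scipy.spatial.transform import Rotation as R
def K(c): return np.array([[c["fx"],0,c["cx"]],[0,c["fy"],c["cy"]],[0,0,1.]])
def ray(c,uv,z):
    """pixels -> world points on plane z"""
    n=cv2.undistortPoints(np.float64(uv).reshape(-1,1,2),K(c),np.float64(c["dist"])).reshape(-1,2)
    V=np.array(c["view"]);Rm=V[:3,:3];o=-Rm.T@V[:3,3]
    d=np.c_[n,np.ones(len(n))]@Rm
    return o+d*((z-o[2])/d[:,2])[:,None]
def cloud(c):
    h,w=c["z_map"].shape
    uv=np.stack(np.meshgrid(np.arange(w),np.arange(h)),-1).reshape(-1,2)
    n=cv2.undistortPoints(np.float64(uv).reshape(-1,1,2),K(c),np.float64(c["dist"])).reshape(-1,2)
    V=np.array(c["view"]);z=c["z_map"].reshape(-1,1)
    P=(np.c_[n,np.ones(len(n))]*z-V[:3,3])@V[:3,:3]
    P[z[:,0]<=0]=np.nan
    return P.reshape(h,w,3)
def proj(c,P):
    V=np.array(c["view"]);return cv2.projectPoints(np.float64(P).reshape(-1,1,3),cv2.Rodrigues(V[:3,:3])[0],V[:3,3],K(c),np.float64(c["dist"]))[0].reshape(-1,2)
def totool(P):
    """world point -> shift in tool axes from the measured TCP"""
    s=readout.read_state();return R.from_rotvec(s["orientation"]).as_matrix().T@(np.asarray(P)-s["ee_pos"])
E
python3 - <<'E'
from h import *
c=dict(np.load("pics/top0.npz"));P=cloud(c)
for n,u,v,lo,hi,r in [("A",298,201,58,72,14),("B",330,209,58,72,14),("C",372,212,58,72,14),("G",447,242,110,130,14),("blk",455,246,48,60,45),("bin",200,255,40,60,60),("binfloor",200,255,0,12,40),("jar",436,172,80,110,25)]:
    W=P[v-r:v+r,u-r:u+r].reshape(-1,3);z=W[:,2];m=(z>lo)&(z<hi);Q=W[m]
    print(n,m.sum(),Q.mean(0).round(1),cv2.minAreaRect(Q[:,:2].astype(np.float32)),cv2.minEnclosingCircle(Q[:,:2].astype(np.float32)))
I=c["pixels"][:,:,::-1]
t=cv2.resize(I[180:240,270:400],None,fx=6,fy=6,interpolation=cv2.INTER_CUBIC);cv2.imwrite("pics/crop1.png",t)
w=camera("wrist");print(w["fx"],w["view"],readout.read_state()["time"])
E
```

```text
A 103 [580.8  80.7  65.5] ((578.741943359375, 84.14193725585938), (33.03973388671875, 40.863189697265625), 39.2137336730957) ((576.4451904296875, 83.10194396972656), 22.701345443725586)
B 101 [563.9  -0.6  65.5] ((559.9238891601562, -0.9455471038818359), (32.58528518676758, 42.82540512084961), 85.9361572265625) ((559.4786987304688, -6.503911018371582), 23.900068283081055)
C 108 [ 555.1 -107.8   65.2] ((551.158447265625, -107.33617401123047), (32.8104133605957, 40.685977935791016), 85.28689575195312) ((549.2625732421875, -109.94833374023438), 23.124006271362305)
G 69 [ 478.  -285.7  121.7] ((477.793701171875, -286.5016174316406), (19.263578414916992, 18.845779418945312), 89.07860565185547) ((478.6088562011719, -286.65032958984375), 10.362640380859375)
blk 1880 [ 473.1 -314.9   55.7] ((473.31085205078125, -316.9209289550781), (134.6344757080078, 101.89124298095703), 80.13805389404297) ((474.1778259277344, -316.48065185546875), 81.99090576171875)
bin 595 [451.2 325.4  51.6] ((439.67279052734375, 321.79937744140625), (160.32029724121094, 155.57073974609375), 73.53490447998047) ((439.2138977050781, 321.9105224609375), 110.08256530761719)
binfloor 4423 [438.4 329.6   4.5] ((439.0936279296875, 336.0384521484375), (207.22621154785156, 214.15921020507812), 1.9590421915054321) ((437.8215026855469, 336.202880859375), 147.87611389160156)
jar 450 [ 654.9 -268.2   99.8] ((656.0847778320312, -270.2463073730469), (55.48033142089844, 54.95642852783203), 8.315559387207031) ((656.0365600585938, -269.671630859375), 29.012062072753906)
299.53437790338387 [[ 2.59767801e-01  9.65667403e-01 -2.67510467e-03 -5.73111316e+02]
 [ 9.24026536e-01 -2.47759615e-01  2.91187455e-01 -3.83949630e+01]
 [ 2.80527451e-01 -7.81129927e-02 -9.56662276e-01  3.80043345e+02]
 [ 0.00000000e+00  0.00000000e+00  0.00000000e+00  1.00000000e+00]] 0.15
```

View pics/crop1.png

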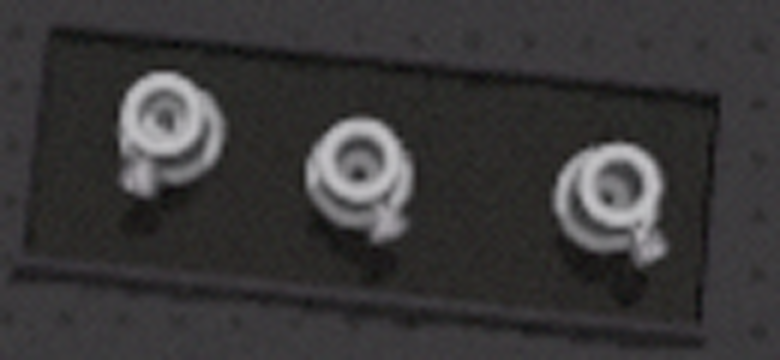

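Crop: rims at (297,199), (330,207) and (373,211) in full-frame pixels, and each thumbscrew is visible. The gauge measures 121.7 mm at the top (122 expected) and 19–20 mm wide. It sits 30 mm to +y of the block's centre, and it is the tallest, so the choice is confirmed. I'll move over the tray for a wrist view on the way.

```bash
python3 -m pendant '[[[-469,510,0],85,0],[[-469,510,0],85,0],[[-469,510,0],85,0],[[-469,510,0],85,0],[[-469,510,0],85,0],[[-469,510,0],85,0],[[-469,510,0],85,0],[[-469,510,0],85,0],[[-469,510,0],85,0],[[-469,510,0],85,0],[[-469,510,0],85,0],[[-469,510,0],85,0],[[-469,510,0],85,0],[[-469,510,0],85,0],[[-469,510,0],85,0],[[-469,510,0],85,0],[[-469,510,0],85,0],[[-469,510,0],85,0],[[-469,510,0],85,0],[[-469,510,0],85,0]]'
python3 - <<'E'
from h import *
c=camera("wrist");cv2.imwrite("pics/w1.png",c["pixels"][:,:,::-1]);np.savez("pics/w1.npz",**c)
s=readout.read_state();print(s["ee_pos"],s["orientation"],s["joint_positions"])
P=cloud(c)
for n,p in [("A",(580,82)),("B",(562,-1)),("C",(554,-109)),("G",(478,-287))]:
    print(n,proj(c,[*p,65 if n!="G" else 122]))
E
```

```text
time: 1.82
ee_pos: [519.2, -29.5, 230.9]
orientation: [3.129, -0.274, -0.003]
wrist_force: [0.2, -0.0, -0.8]
width: 85.3
[519.14026584 -29.04248169 231.09125977] [ 3.12886371e+00 -2.72467572e-01 -2.10510947e-03] [-7.74689218e-02  2.33885383e-01  1.68674334e+00 -9.30432358e-04
  1.22231287e+00  9.65750457e-02]
A [[361.44470732  57.78331905]]
B [[354.96320227 148.48742367]]
C [[361.38398146 244.80319424]]
G [[322.55537433 417.98541481]]
```

View pics/w1.png

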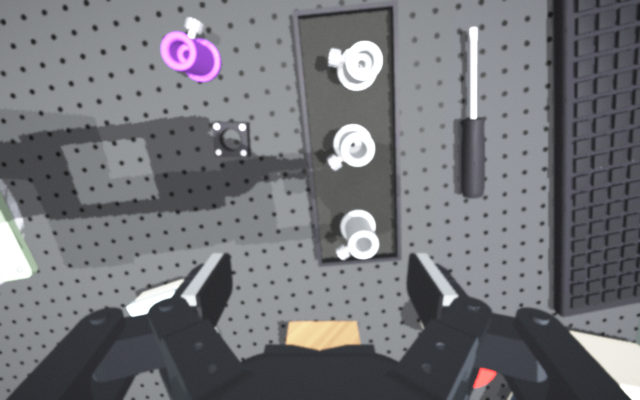

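Wrist view: rims at about A (364,63), B (355,146) and C (364,243), with the screws on their left. The purple decoy is at (180,50).

Run:
```python
from h import *
c=dict(np.load("pics/w1.npz"));t=dict(np.load("pics/top0.npz"))
P=cloud(c);T=cloud(t)
for nm,Q0 in(("wrist",P),("top",T)):
  for n,p in [("A",(580,82)),("B",(562,-1)),("C",(554,-109))]:
    W=Q0.reshape(-1,3);d=np.hypot(W[:,0]-p[0],W[:,1]-p[1])
    Q=W[(d<30)&(W[:,2]>62)&(W[:,2]<69)]
    (x,y),r=cv2.minEnclosingCircle(Q[:,:2].astype(np.float32))
    S=W[(np.abs(W[:,2]-47-5)<9)&(np.hypot(W[:,0]-x,W[:,1]-y)<38)&(np.hypot(W[:,0]-x,W[:,1]-y)>22)]
    m=S.mean(0)[:2]-(x,y)
    print(nm,n,len(Q),(round(x,1),round(y,1)),"r",round(r,1),"z",np.median(Q[:,2]).round(1),"screw yaw",np.arctan2(-m[1],-m[0]).round(2),len(S))
W=T.reshape(-1,3)
for k in (1,):
    S=W[(W[:,2]>44)&(W[:,2]<60)&(W[:,1]>220)&(W[:,1]<430)&(W[:,0]>330)&(W[:,0]<540)]
    print("bin",cv2.minAreaRect(S[:,:2].astype(np.float32)))
    S=W[(W[:,2]>20)&(W[:,2]<60)&(W[:,1]>220)&(W[:,1]<430)&(W[:,0]>330)&(W[:,0]<540)]
    print("bin",cv2.minAreaRect(S[:,:2].astype(np.float32)))
g=np.array([478.5,-286.8,160]);print("to gauge",totool(g),R.from_rotvec(readout.read_state()["orientation"]).as_matrix().round(3))
```

```text
wrist A 722 (581.8, 79.2) r 17.1 z 64.8 screw yaw -0.35 180
wrist B 577 (564.8, -2.7) r 17.1 z 65.0 screw yaw 0.4 141
wrist C 458 (556.1, -109.2) r 17.1 z 65.1 screw yaw 0.45 126
top A 92 (581.7, 80.9) r 17.1 z 65.9 screw yaw -0.35 26
top B 88 (564.8, -1.2) r 17.2 z 65.4 screw yaw 0.41 27
top C 99 (555.7, -107.9) r 17.0 z 65.3 screw yaw 0.49 27
bin ((439.67279052734375, 321.79937744140625), (160.32029724121094, 155.57073974609375), 73.53490447998047)
bin ((439.1009826660156, 322.015380859375), (160.3209228515625, 156.6615447998047), 73.58360290527344)
to gauge [  4.61528866 260.83122376  71.34639788] [[ 0.985 -0.173 -0.001]
 [-0.173 -0.985 -0.001]
 [-0.001  0.001 -1.   ]]
```

```bash
python3 -m pendant '[[[5,261,0],0,0],[[5,261,0],0,0],[[5,261,0],0,0],[[5,261,0],0,0],[[5,261,0],0,0],[[5,261,40],0,0],[[5,261,71],0,0],[[5,261,71],0,0],[[5,261,71],0,0],[[5,261,71],0,0],[[5,261,71],0,0]]'
python3 - <<'E'
from h import *
c=camera("wrist");cv2.imwrite("pics/w2.png",c["pixels"][:,:,::-1]);np.savez("pics/w2.npz",**c)
W=cloud(c).reshape(-1,3);d=np.hypot(W[:,0]-478.5,W[:,1]+287)
Q=W[(d<20)&(W[:,2]>117)&(W[:,2]<127)]
(x,y),r=cv2.minEnclosingCircle(Q[:,:2].astype(np.float32));print(len(Q),x,y,r,np.median(Q[:,2]))
Q=W[(d<20)&(W[:,2]>56)&(W[:,2]<64)];print("collar",len(Q),cv2.minEnclosingCircle(Q[:,:2].astype(np.float32)))
s=readout.read_state();print(s["ee_pos"],"to",totool([x,y,74]))
E
```

```text
time: 2.78
ee_pos: [480.2, -285.9, 162.3]
orientation: [3.128, -0.269, 0.003]
wrist_force: [0.2, -0.7, 0.6]
width: 85.2
712 479.6307373046875 -287.4322814941406 10.145244598388672 122.05107453659159
collar 375 ((478.49542236328125, -286.9515686035156), 19.90448570251465)
[ 480.31155962 -286.02540187  162.48805085] to [-0.629075    1.31749831 88.48980978]
```

View pics/w2.png

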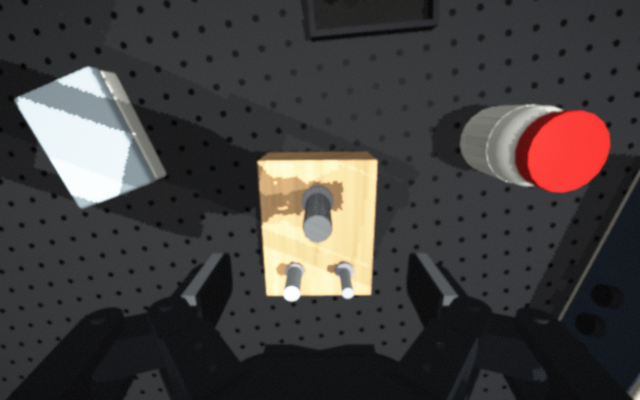

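Wrist view: the gauge top at (317,228) is centred between the open fingers, and the two small ones are at (292,292) and (347,292). I'll descend and grip.

```bash
python3 -m pendant '[[[-0.6,1.3,40],0,0],[[-0.6,1.3,75],0,0],[[-0.6,1.3,88],0,0],[[-0.6,1.3,88],0,0],[[-0.6,1.3,88],0,0],[[-0.6,1.3,88],0,1],[[-0.6,1.3,88],0,1],[[-0.6,1.3,88],0,1],[[-0.6,1.3,88],0,1],[[-0.6,1.3,88],0,1],[[-0.6,1.3,88],0,1],[[-0.6,1.3,88],0,1],[[-0.6,1.3,88],0,1]]' 60
python3 -c "
from h import *
s=readout.read_state();print(s['ee_pos'],s['wrist_force'],s['width'],s['time'])"
```

```text
time: 3.92
ee_pos: [479.7, -287.5, 75.1]
orientation: [3.128, -0.269, 0.004]
wrist_force: [-1.5, 1.1, 6.1]
width: 18.7
[ 479.68260713 -287.53669258   75.09154552] [-1.54722682  1.09638371  6.11894862] 18.7379263142973 3.9167
```

```bash
python3 -m pendant '[[[0,0,-40],0,1],[[0,0,-80],0,1],[[0,0,-110],0,1],[[5,-40,-110],0,1],[[37,-379,-110],0,1],[[37,-379,-110],0,1],[[37,-379,-110],0,1],[[37,-379,-110],0,1],[[37,-379,-110],0,1],[[37,-379,-110],0,1],[[37,-379,-110],0,1],[[37,-379,-110],0,1],[[37,-379,-110],0,1],[[37,-379,-110],0,1],[[37,-379,-110],0,1],[[37,-379,-110],0,1]]'
python3 - <<'E'
from h import *
c=camera("wrist");cv2.imwrite("pics/w3.png",c["pixels"][:,:,::-1]);np.savez("pics/w3.npz",**c)
s=readout.read_state();print(s["ee_pos"],s["orientation"],s["wrist_force"],s["width"])
W=cloud(c).reshape(-1,3)
for p in((581.8,79.2),(564.8,-2.7),(556.1,-109.2)):
    d=np.hypot(W[:,0]-p[0],W[:,1]-p[1])
    Q=W[(d<21)&(W[:,2]>62)&(W[:,2]<69)]
    if len(Q)>50:
        cc=cv2.minEnclosingCircle(Q[:,:2].astype(np.float32));print(len(Q),cc,np.median(Q[:,2]),"down to 130:",totool([*cc[0],134]))
E
```

```text
time: 5.25
ee_pos: [580.0, 78.5, 183.8]
orientation: [3.126, -0.27, 0.002]
wrist_force: [0.5, -0.8, -2.3]
width: 18.7
[580.1147124   78.23871949 184.01039365] [ 3.12661654e+00 -2.71659518e-01  2.31002631e-03] [-0.76657613 -1.3493981  -2.1091456 ] 18.47890622386781
669 ((582.0379028320312, 79.12272644042969), 17.02629852294922) 64.97734632094975 down to 130: [ 1.65472858 -1.35529903 50.00944551]
```

View pics/w3.png

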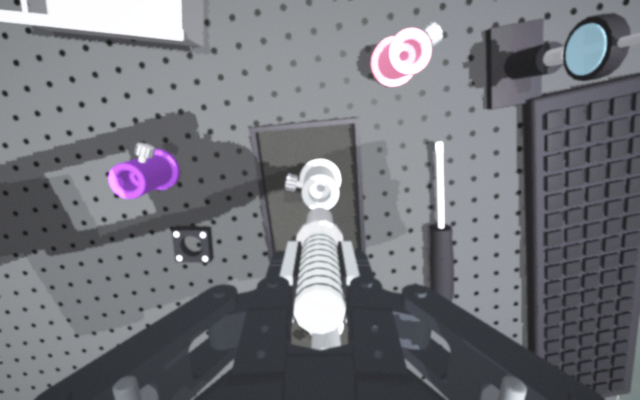

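The gauge is upright in the jaws and A's rim is at (320,187), just ahead of the tip. I'll lower it in stages and watch the force.

```bash
python3 -m pendant '[[[1.7,-1.4,25],0,1],[[1.7,-1.4,44],0,1],[[1.7,-1.4,48],0,1],[[1.7,-1.4,52],0,1],[[1.7,-1.4,55],0,1],[[1.7,-1.4,58],0,1],[[1.7,-1.4,61],0,1],[[1.7,-1.4,64],0,1],[[1.7,-1.4,67],0,1],[[1.7,-1.4,70],0,1],[[1.7,-1.4,72],0,1],[[1.7,-1.4,72],0,1]]'
```

```text
time: 6.3
ee_pos: [581.8, 79.2, 111.4]
orientation: [3.127, -0.272, 0.001]
wrist_force: [0.6, -0.3, -1.3]
width: 18.4
```

Tip is at about 47 mm, inside the bore, with no lateral force. The ledge would be at 45.

```bash
python3 -m pendant '[[[0,0,1.5],0,1],[[0,0,3],0,1],[[0,0,4.5],0,1],[[0,0,4.5],0,1]]'
```

```text
time: 6.63
ee_pos: [582.1, 79.4, 108.9]
orientation: [3.127, -0.272, 0.003]
wrist_force: [-4.4, 1.3, 9.4]
width: 18.5
```

A stops at TCP 108.9 (109.1 predicted for the ledge) with about 10 N of reaction, so A is bad. Next is B.

```bash
python3 -m pendant '[[[0,0,-10],0,1],[[0,0,-30],0,1],[[0,0,-45],0,1],[[0,0,-45],0,1],[[-2.9,40,-45],0,1],[[-2.9,83.8,-45],0,1],[[-2.9,83.8,-45],0,1],[[-2.9,83.8,-45],0,1],[[-2.9,83.8,-45],0,1],[[-2.9,83.8,-45],0,1]]'
cat > m.py <<'E'
from h import *
import sys
c=camera("wrist");cv2.imwrite(f"pics/{sys.argv[1]}.png",c["pixels"][:,:,::-1])
s=readout.read_state();print(s["time"],s["ee_pos"],s["wrist_force"],s["width"])
W=cloud(c).reshape(-1,3)
for p in((581.8,79.2),(564.8,-2.7),(556.1,-109.2)):
    d=np.hypot(W[:,0]-p[0],W[:,1]-p[1])
    Q=W[(d<24)&(W[:,2]>62)&(W[:,2]<68)]
    if len(Q)>50:
        cc=cv2.minEnclosingCircle(Q[:,:2].astype(np.float32));print(len(Q),cc,np.median(Q[:,2]),"to TCP 111.5:",totool([*cc[0],111.5]))
E
python3 m.py w4
```

```text
time: 7.47
ee_pos: [564.9, -1.7, 153.8]
orientation: [3.128, -0.271, 0.003]
wrist_force: [-0.2, -0.2, -1.2]
width: 18.5
7.5167 [564.96085241  -1.55176684 153.80199442] [ 0.16611781  0.15507538 -0.90880365] 18.774332581060868
1166 ((582.0029296875, 79.0941390991211), 17.022159576416016) 64.92059255612509 to TCP 111.5: [  2.88967007 -82.46944662  42.1199888 ]
651 ((564.505859375, -2.463690757751465), 17.059925079345703) 64.98579541782681 to TCP 111.5: [-0.37682098  0.87995927 42.30343998]
```

A is still standing, unmoved, at (582,79). Lowering into B.

```bash
python3 -m pendant '[[[-0.4,0.9,10],0,1],[[-0.4,0.9,18],0,1],[[-0.4,0.9,22],0,1],[[-0.4,0.9,25],0,1],[[-0.4,0.9,28],0,1],[[-0.4,0.9,31],0,1],[[-0.4,0.9,34],0,1],[[-0.4,0.9,37],0,1],[[-0.4,0.9,40],0,1],[[-0.4,0.9,42.3],0,1],[[-0.4,0.9,42.3],0,1]]'
python3 -m pendant '[[[0,0,1.5],0,1],[[0,0,3],0,1],[[0,0,4.5],0,1],[[0,0,4.5],0,1]]'
```

```text
time: 8.43
ee_pos: [564.2, -2.4, 111.0]
orientation: [3.128, -0.27, 0.001]
wrist_force: [0.0, 0.4, -2.1]
width: 18.7
time: 8.77
ee_pos: [564.1, -2.5, 106.2]
orientation: [3.128, -0.27, 0.001]
wrist_force: [-0.8, 0.2, -2.1]
width: 18.7
```

B passes the ledge depth freely. Continue towards TCP 85.

```bash
python3 -m pendant '[[[0,0,4],0,1],[[0,0,8],0,1],[[0,0,12],0,1],[[0,0,15],0,1],[[0,0,18],0,1],[[0,0,19],0,1],[[0,0,19],0,1]]'
python3 -m pendant '[[[0,0,1.5],0,1],[[0,0,3],0,1],[[0,0,4],0,1],[[0,0,4],0,1]]'
```

```text
time: 9.35
ee_pos: [564.0, -2.5, 86.8]
orientation: [3.127, -0.27, 0.0]
wrist_force: [0.2, 0.4, -1.8]
width: 18.3
time: 9.68
ee_pos: [564.3, -2.5, 85.3]
orientation: [3.128, -0.27, 0.003]
wrist_force: [-3.9, 0.5, 11.9]
width: 19.1
```

B takes the whole pin: it stopped at 85.3 with the collar on the rim. On to C.

```bash
python3 -m pendant '[[[0,0,-8],0,1],[[0,0,-20],0,1],[[0,0,-35],0,1],[[0,0,-52],0,1],[[0,0,-68],0,1],[[0,0,-68],0,1],[[10.5,40,-68],0,1],[[10.5,80,-68],0,1],[[10.5,106.5,-68],0,1],[[10.5,106.5,-68],0,1],[[10.5,106.5,-68],0,1],[[10.5,106.5,-68],0,1]]'
python3 m.py w5
```

```text
time: 10.68
ee_pos: [556.0, -108.8, 152.9]
orientation: [3.128, -0.271, 0.001]
wrist_force: [-0.1, -0.3, -1.9]
width: 18.5
10.7333 [ 556.21112261 -108.33120991  153.03820609] [-0.76275004 -0.66154086 -2.43659815] 18.554111801057076
1302 ((564.6798706054688, -2.217763900756836), 17.170650482177734) 64.79592512521978 to TCP 111.5: [  -9.84958448 -106.07161517   41.34009946]
658 ((556.187744140625, -109.10110473632812), 17.091768264770508) 64.97664224808526 to TCP 111.5: [ 0.05707908  0.68972139 41.53958205]
```

```bash
python3 -m pendant '[[[0,0.6,10],0,1],[[0,0.6,17],0,1],[[0,0.6,21],0,1],[[0,0.6,24],0,1],[[0,0.6,27],0,1],[[0,0.6,30],0,1],[[0,0.6,33],0,1],[[0,0.6,36],0,1],[[0,0.6,39],0,1],[[0,0.6,41.5],0,1],[[0,0.6,41.5],0,1]]'
python3 -m pendant '[[[0,0,1.5],0,1],[[0,0,3],0,1],[[0,0,4.5],0,1],[[0,0,4.5],0,1]]'
```

```text
time: 11.65
ee_pos: [555.9, -109.0, 111.0]
orientation: [3.128, -0.269, 0.001]
wrist_force: [0.6, -0.3, -2.8]
width: 18.5
time: 11.98
ee_pos: [555.8, -109.1, 106.2]
orientation: [3.128, -0.269, 0.0]
wrist_force: [0.2, 0.6, -2.7]
width: 18.7
```

```bash
python3 -m pendant '[[[0,0,4],0,1],[[0,0,8],0,1],[[0,0,12],0,1],[[0,0,15],0,1],[[0,0,18],0,1],[[0,0,19],0,1],[[0,0,19],0,1]]'
python3 -m pendant '[[[0,0,1.5],0,1],[[0,0,3],0,1],[[0,0,4],0,1],[[0,0,4],0,1]]'
```

```text
time: 12.57
ee_pos: [555.7, -109.1, 86.8]
orientation: [3.128, -0.269, -0.001]
wrist_force: [-0.1, 0.3, -1.7]
width: 18.3
time: 12.9
ee_pos: [556.1, -109.2, 85.3]
orientation: [3.128, -0.269, 0.002]
wrist_force: [-4.3, 1.7, 11.2]
width: 18.7
```

C is good too (85.3). Now I'll take the gauge back to its hole.

```bash
python3 -m pendant '[[[0,0,-8],0,1],[[0,0,-20],0,1],[[0,0,-35],0,1],[[0,0,-52],0,1],[[0,0,-75],0,1],[[0,0,-75],0,1],[[-10,40,-75],0,1],[[-44,189,-75],0,1],[[-44,189,-75],0,1],[[-44,189,-75],0,1],[[-44,189,-75],0,1],[[-44,189,-75],0,1],[[-44,189,-75],0,1],[[-44,189,-75],0,1]]'
python3 - <<'E'
from h import *
s=readout.read_state();print(s["ee_pos"],s["wrist_force"],s["width"],"to tip 60 / 79:",totool([479.6,-287.4,79]))
E
```

```text
time: 14.07
ee_pos: [480.2, -287.2, 160.1]
orientation: [3.129, -0.27, 0.001]
wrist_force: [-0.0, 0.6, -2.1]
width: 18.8
[ 480.22795353 -287.24697549  160.05281016] [-0.04908386  0.62443031 -2.07791987] 18.79693406094942 to tip 60 / 79: [-0.65879666  0.16903951 81.05253352]
```

```bash
python3 -m pendant '[[[-0.6,0.2,20],0,1],[[-0.6,0.2,34],0,1],[[-0.6,0.2,40],0,1],[[-0.6,0.2,45],0,1],[[-0.6,0.2,50],0,1],[[-0.6,0.2,56],0,1],[[-0.6,0.2,63],0,1],[[-0.6,0.2,70],0,1],[[-0.6,0.2,77],0,1],[[-0.6,0.2,81],0,1],[[-0.6,0.2,81],0,1]]'
python3 -m pendant '[[[0,0,2],0,1],[[0,0,4],0,1],[[0,0,5.5],0,1],[[0,0,5.5],0,1]]'
```

```text
time: 14.98
ee_pos: [479.0, -287.1, 77.9]
orientation: [3.13, -0.271, -0.002]
wrist_force: [0.0, -0.1, -1.6]
width: 18.5
time: 15.32
ee_pos: [479.3, -287.4, 75.2]
orientation: [3.129, -0.271, 0.001]
wrist_force: [-3.3, 2.7, 14.0]
width: 18.6
```

The gauge is home (75.2, against 75.1 at pick-up). I'll release it, rise, go over A and turn to grip along its y.

```bash
python3 -m pendant '[[[0,0,0],0,0.3],[[0,0,0],0,0.3],[[0,0,0],0,0.3],[[0,0,0],0,0.3],[[0,0,-30],0,0.3],[[0,0,-65],0,0.3],[[0,0,-90],0,0.3],[[0,0,-90],0,0.3]]'
python3 -m pendant '[[[38,-379,0],-80,0.3],[[38,-379,0],-80,0.3],[[38,-379,0],-80,0.3],[[38,-379,0],-80,0.3],[[38,-379,0],-80,0.3],[[38,-379,0],-80,0.3],[[38,-379,0],-80,0.3],[[38,-379,0],-80,0.3],[[38,-379,0],-80,0.3],[[38,-379,0],-80,0.3],[[38,-379,0],-80,0.3],[[38,-379,0],-80,0.3],[[38,-379,0],-80,0.3],[[38,-379,0],-80,0.3],[[38,-379,0],-80,0.3],[[38,-379,0],-80,0.3]]'
python3 m.py w6; python3 -c "
from h import *
print(totool([582,79.1,26]))
c=camera('top');W=cloud(c).reshape(-1,3);d=np.hypot(W[:,0]-479,W[:,1]+286);Q=W[(d<20)&(W[:,2]>100)];print(cv2.minEnclosingCircle(Q[:,:2].astype(np.float32)),np.median(Q[:,2]))"
```

```text
time: 15.98
ee_pos: [482.2, -289.1, 170.5]
orientation: [3.124, -0.27, 0.016]
wrist_force: [1.0, -0.3, 0.9]
width: 60.0
time: 17.32
ee_pos: [584.6, 77.1, 168.9]
orientation: [2.565, 1.795, 0.006]
wrist_force: [-0.4, 0.2, 0.0]
width: 59.6
17.3667 [584.64566025  77.13467911 168.96864619] [-0.48795391  0.03924012 -0.98247566] 59.42571404001717
793 ((581.9612426757812, 79.62944793701172), 17.14348030090332) 65.05015251292768 to TCP 111.5: [ 1.6115863  -4.02084888 57.42221546]
790 ((564.3516235351562, -1.9119501113891602), 17.173460006713867) 65.09436906165578 to TCP 111.5: [-81.03638349   7.30420335  57.81536109]
734 ((555.2789306640625, -108.3470458984375), 17.048494338989258) 65.03721361419626 to TCP 111.5: [-184.15935493   35.16062905   58.46009385]
[  1.40237521  -4.76386338 142.92037905]
((479.46759033203125, -286.6685485839844), 10.565930366516113) 122.00347733770546
```

View pics/w6.png

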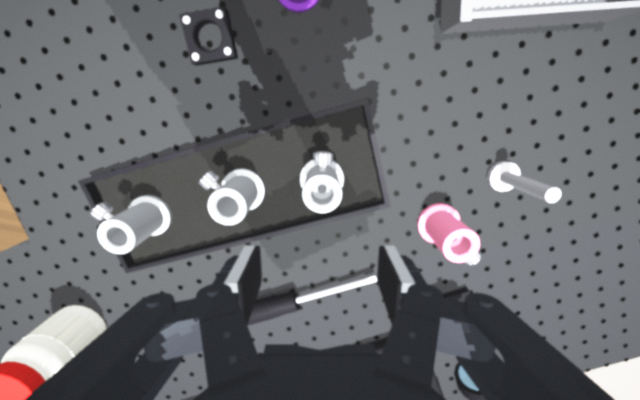

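A's rim is at (322,190) with its screw at (322,157), perpendicular to the jaw axis. B's body is at (232,205), clear of the left finger. The gauge is still at home height, with its top at 122.0. Descending on A.

```bash
python3 -m pendant '[[[1.5,-4.4,40],0,0.3],[[1.5,-4.4,75],0,0.3],[[1.5,-4.4,110],0,0.3],[[1.5,-4.4,130],0,0.3],[[1.5,-4.4,143],0,0.3],[[1.5,-4.4,143],0,0.3],[[1.5,-4.4,143],0,0.3]]' 50
python3 -c "
from h import *
s=readout.read_state();print(s['wrist_force'],totool([582,79.3,26]))"
```

```text
time: 18.0
ee_pos: [582.3, 79.0, 25.7]
orientation: [2.565, 1.796, 0.005]
wrist_force: [1.1, -0.1, 0.8]
width: 59.8
[ 1.06091598 -0.1372069   0.84664999] [ 0.22100651 -0.39113789 -0.31980951]
```

```bash
python3 -m pendant '[[[0,0,0],0,1],[[0,0,0],0,1],[[0,0,0],0,1],[[0,0,0],0,1],[[0,0,0],0,1],[[0,0,0],0,1],[[0,0,0],0,1]]' 50
python3 -m pendant '[[[0,0,-20],0,1],[[0,0,-50],0,1],[[0,0,-85],0,1],[[0,0,-85],0,1],[[0,0,-85],0,1]]'
python3 -c "
from h import *
s=readout.read_state();print(s['wrist_force'],totool([439,322,111]))"
```

```text
time: 18.58
ee_pos: [583.5, 79.1, 27.4]
orientation: [2.564, 1.795, 0.009]
wrist_force: [0.0, -0.5, 6.0]
width: 34.5
time: 19.0
ee_pos: [583.7, 79.8, 114.6]
orientation: [2.562, 1.793, 0.016]
wrist_force: [-0.6, -0.0, -2.4]
width: 34.2
[-0.62378546 -0.04272287 -2.44962549] [ 178.07354248 -218.83610152   -0.24678999]
```

```bash
python3 -m pendant '[[[178,-219,0],-3,1],[[178,-219,0],-3,1],[[178,-219,0],-3,1],[[178,-219,0],-3,1],[[178,-219,0],-3,1],[[178,-219,0],-3,1],[[178,-219,0],-3,1],[[178,-219,0],-3,1],[[178,-219,0],-3,1],[[178,-219,0],-3,1],[[178,-219,0],-3,1]]'
python3 - <<'E'
from h import *
c=camera("wrist");cv2.imwrite("pics/w7.png",c["pixels"][:,:,::-1])
s=readout.read_state();print(s["time"],s["ee_pos"],s["wrist_force"],s["width"],proj(c,[439,322,5]))
E
```

```text
time: 19.92
ee_pos: [439.0, 320.7, 110.0]
orientation: [2.514, 1.858, 0.013]
wrist_force: [-0.1, -0.4, -2.1]
width: 34.5
19.9667 [439.23080456 320.61692695 110.21740544] [-0.37989756 -0.17318709 -0.86494139] 34.12961896291979 [[321.95114398 196.4176003 ]]
```

View pics/w7.png

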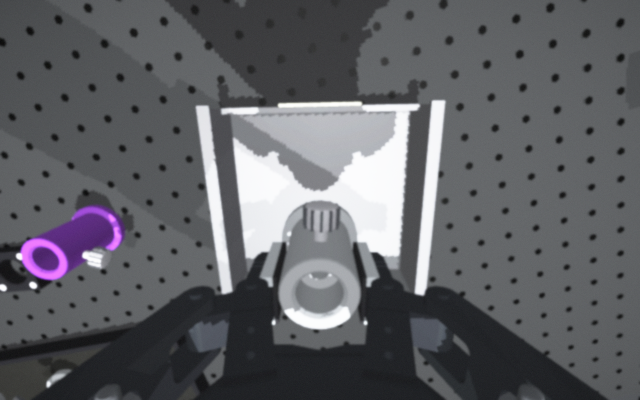

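The holder hangs upright over the middle of the bin floor, with the bin walls at columns 210 and 430. Bin and tray floors are both at 5 mm, so it should land at TCP z of about 27.

```bash
python3 -m pendant '[[[0,0,30],0,1],[[0,0,55],0,1],[[0,0,70],0,1],[[0,0,77],0,1],[[0,0,80],0,1],[[0,0,81],0,1],[[0,0,82],0,1],[[0,0,82],0,1]]'
```

```text
time: 20.63
ee_pos: [441.3, 320.3, 29.1]
orientation: [2.515, 1.857, 0.017]
wrist_force: [-0.1, -0.4, -0.8]
width: 34.3
```

```bash
python3 -m pendant '[[[0,0,1],0,1],[[0,0,2],0,1],[[0,0,3],0,1],[[0,0,3],0,1]]'
```

```text
time: 20.97
ee_pos: [442.0, 320.7, 27.5]
orientation: [2.515, 1.857, 0.02]
wrist_force: [-0.4, -0.2, 5.0]
width: 34.2
```

It is on the floor (5 N). Releasing and rising.

```bash
python3 -m pendant '[[[0,0,0],0,0.7],[[0,0,0],0,0.5],[[0,0,0],0,0.3],[[0,0,0],0,0.3],[[0,0,0],0,0.3],[[0,0,-15],0,0.3],[[0,0,-40],0,0.3],[[0,0,-80],0,0.3],[[0,0,-120],0,0.3],[[0,0,-160],0,0.3],[[0,0,-160],0,0.3],[[0,0,-160],0,0.3]]'
python3 - <<'E'
from h import *
c=camera("wrist");t=camera("top");s=readout.read_state();print(s["time"],s["wrist_force"],s["width"])
W=cloud(c).reshape(-1,3);d=np.hypot(W[:,0]-441,W[:,1]-320)
Q=W[(d<30)&(W[:,2]>60)&(W[:,2]<70)];print("A",len(Q),cv2.minEnclosingCircle(Q[:,:2].astype(np.float32)),np.percentile(Q[:,2],[2,50,98]))
W=cloud(t).reshape(-1,3)
for p,z in(((564.8,-1.5),65),((556,-108),65),((479,-287),122)):
    d=np.hypot(W[:,0]-p[0],W[:,1]-p[1]);Q=W[(d<24)&(abs(W[:,2]-z)<4)];print(len(Q),cv2.minEnclosingCircle(Q[:,:2].astype(np.float32)),np.median(Q[:,2]))
I=np.vstack([c["pixels"][:,:,::-1],t["pixels"][:,:,::-1]]);cv2.imwrite("pics/end.png",cv2.resize(I,(480,600),interpolation=cv2.INTER_AREA))
E
```

```text
time: 21.97
ee_pos: [440.0, 322.3, 190.0]
orientation: [2.515, 1.857, 0.029]
wrist_force: [0.3, -0.5, 0.0]
width: 59.7
22.0667 [ 0.96445743 -0.16697673 -0.07194971] 59.655105091796166
A 711 ((440.9665832519531, 320.9947814941406), 17.090585708618164) [60.93034127 64.91622499 66.56519481]
87 ((564.8762817382812, -1.0607147216796875), 17.056657791137695) 65.15461491808671
93 ((556.0161743164062, -107.73829650878906), 16.988618850708008) 65.3553891882349
59 ((479.1734313964844, -287.1726379394531), 10.54423713684082) 122.73829150661436
```

View pics/end.png

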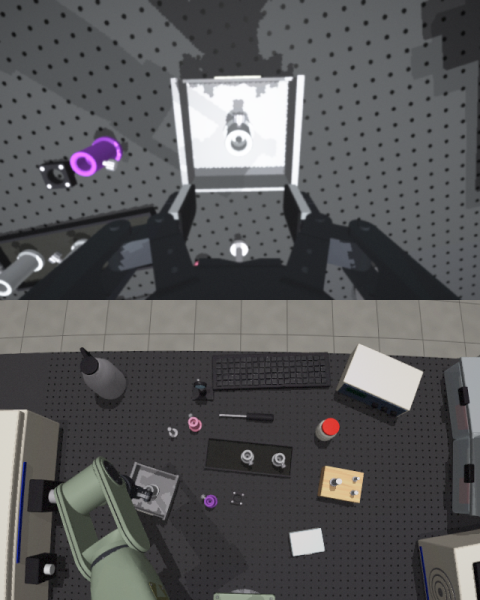

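The picture shows A upright in the bin at (238,140). B and C stand in the tray at (247,457) and (278,460), the gauge is in the block at (337,482), and the other things have not moved.

```bash
python3 -c "
from rig import close_job
print(close_job())"
```

```text
the job is handed in; nothing more can be done
None
```

I checked the three holders left to right with the big gauge and handed the job in at about 22 s of the 61 s allowed; `close_job()` gives no verdict.

| Holder | Where the gauge stopped | Wrist force | Result |
|---|---|---|---|
| A (left) | Tip 20 mm below the rim, on the ledge | about 10 N | Bad, now in the reject bin |
| B (middle) | Collar on the rim | about 12 N | Good, left in the tray |
| C (right) | Collar on the rim | about 11 N | Good, left in the tray |

**Gauge:** it is back fully home. It seated at the same height as at pick-up, within 0.1 mm. The top camera put its top at 122.0 mm just after I let go and 122.7 mm at the end (122 expected), which I take to be camera noise.

**Last checks:**
- **Holder A:** stands upright on the bin floor, with its rim at 64.9 mm (65 expected).
- **Holders B and C:** stand within 1 mm of where they started.
- **Other things on the bench:** they look unmoved in the last picture; I did not measure them.
- **Gripper:** it was open and clear above the bin, touching nothing.

**Disagreements:** the wrist and top cameras differed by about 1.5 mm in y, within the stated calibration. No check failed.

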